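# Gauge a heat sink on the bench comparator

### The arm

A 6-joint arm with a two-finger parallel gripper is mounted at the origin on the work surface. World frame = base frame: x ahead of the robot, y to its left, z up, the work surface at z = 0. Lengths are in m, angles in rad, forces in N, time in s.
With the tool pointing down it reaches from about 0.35 to 0.775 m from the base axis. Payload 5.5 kg.
Tool frame: the origin (TCP) lies midway between the tips of the shut fingers; the grasp point (between the pads) lies hold_point_z behind it (hold_point_z is the distance from the TCP to the grasp point, in m); z points along the fingers, y is the direction in which the jaws open and shut (so a half turn about z gives the same grasp; the last joint's range is limited). The gripper opens to 85 mm and grips with 20 to 120 N. Pads are 22 mm wide; open, the fingers measure 114 mm over their backs; the gripper's body (76 mm by 85 mm) begins 54 mm behind the grasp point. The pads swing forward as they close: fully open they stand 13 mm farther back than shut.
Start: joints at [1.199, 0.313, 0.046, 1.304, 0, 1.431], TCP at [0.132, 0.56, 0.231] pointing down, gripper open.
Joint ranges: [-2.76, 2.76], [-0.86, 1.69], [-1.03, 1.26], [-2.2, 2.34], [-1.47, 1.5], [-3.14, 3.14]. Speed limits (rad/s): [2.57, 2.57, 3.14, 3.14, 3.14, 3.14].

### API

Orientations are given as a unit quaternion [w, x, y, z].
In Python, from workcell import * gives the robot as it stands. The module is installed in compiled form; this text tells all that it offers.
- The arm moves only by the tool jog_arm, never from a script. Its argument "plan" is a list of rows, each a list of 6 numbers: the shift along the world's x, y, z in m, then the turn, a rotation vector about the world's x, y, z in degrees. A call has exactly 10 rows; each row shifts and turns the commanded pose from where the row before left it; what a row does not reach is not made up. A row lasts 1/10 s, in which the tool goes at most 50 mm and 8.59 degrees, less where a joint would pass 70% of its speed; a pose out of reach is approached as far as the arm can. A call with a gripper value outside its range is refused whole. "hand" is the opening, from 0 (shut) to 1 (fully open), set as the call begins (left out, the last holds). The fingers move at their own pace and stop on an object; "force" is the grip in N (left out, the last holds). Time passes only in rows, so rows that do not move let the fingers close, or fill a call up. It gives the time, the measured TCP pose, the force and the opening at its end, in the units of the state.
- get_state(): the state, without advancing time (a new reading comes with each control period).
- read_camera(name): name is "scene" or "top" or "wrist"; returns the picture (420x560x3 uint8, red, green, blue); there is no depth.
- calibration(name): a dict with "K" (3x3 intrinsics, pixels), "world_to_cam" (4x4, takes a point from world to camera coordinates). Camera axes: x right, y down, z forward; pixel columns grow to the right and rows downward; lengths in m; the calibration is good to about 2 mm. The wrist camera is an equidistant fisheye: a pixel r from the principal point sees the ray r / f radians off the axis. A picture is of the moment at which its call begins: read the wrist's pose just before it. calibration takes no time and is no camera call; for the wrist camera it gives the pose at the moment of the call.
- hand_in(): hands the job in, once; it reports no verdict.
The state is a dict: "clock": time; "joint_pos": joint angles; "qvel": joint speeds; "tau": joint torques, N m; "tcp_pos": TCP position; "orientation": TCP orientation; "wrist_force": force on the tool from outside, world axes, zero at the start; "ft_torque": the same for the moment, N m; "finger_gap": finger opening in m.
Only numpy, scipy, OpenCV 4.12 (cv2) and the standard library are available. Lean on these libraries where they do the work, as an engineer would, in place of code of your own. Each camera call takes 0.05 s, during which the arm holds its last target.

### The job

Gauge the heat sink that has the flat raised landing at one end: lay it flat and lengthwise on the comparator's steel table, finned end to the open front, with the middle of its landing under the stylus, and let go of it while the beam is still arrested. Then ease the arrest lever all the way over to the front so that the stylus comes down gently on the landing, give the reading a second or two to settle, and swing the lever all the way back so that the beam is arrested again. Leave the heat sink lying where it was gauged, move the beam by its lever only, and do not disturb the other heat sink, the solder spool or the bottle.

Things in the scene. Friction and masses are not known exactly. Their poses are not given: they have to be found in the camera images.
- sink_centre (a point): Centre (half-way up) of the bare aluminium heat sink to gauge: 100 mm long (x), 30 mm wide, 20 mm high, 90 g; flat underside, plain long sides. Lengthwise fins 20 mm high cover 68 mm from the -x end; the last 30 mm at the +x end are a bare flat landing, its top 12 mm above the underside. It starts in either pocket of the tray. z is up.
- landing (a point): Middle of the top face of that heat sink's landing (30 x 30 mm), 35 mm from the heat sink's middle towards +x and 12 mm above its underside; same axes.
- plain_centre (a point): Centre of the other heat sink, which stays in its pocket: same outside size (100 x 30 x 20 mm) and metal, but finned over its whole length, no landing.
- tray: Grey kit tray, fixed, 132 (x) by 184 mm; origin mid-underside. Floor 6 mm above the bench. Two pockets along x, middles at y = -35 and +35 mm, 106 x 34 mm, walls up to 24 mm above the bench; heat sinks lie in them, landing to +x. A finger gap 44 mm long, 25 mm or more deep, is left at the middle of each pocket's long sides: heat sinks can be taken only by the middle.
- comparator: Bench comparator, fixed; origin mid-underside, x axis from its open front to its rear. Base 110 mm wide, x = -160 to 165 mm, 30 mm high. Flat steel table 60 mm wide, x = -150 to -5 mm, top 42 mm above the bench. Behind it two fork cheeks (56 mm over all, 95 mm high, x = 0 to 125 mm) and a dial on a post, 190 mm high. Arrest lever on the -y side.
- gauge_point (a point): Point on the comparator's table (top face, 42 mm above the bench) over which the stylus comes down; on the comparator's centre line, 35 mm in front of its origin; axes as the comparator.
- stylus_tip (a point): Lowest point of the beam's stylus (6 mm ball tip). Arrested, it hangs about 27 mm above the table. The beam's head is 30 mm long, 24 mm wide, reaching 15 mm before and behind the stylus and from 41 to 91 mm above this point: a hand holding the heat sink by its middle does not fit there; the finned end stays clear of the head, out to the front.
- beam (a joint): Tilt of the measuring beam, rad: about 0.115 arrested (stylus 15 mm over the landing), 0 with the stylus resting 12 mm above the table; 0.01 rad is 1.3 mm there. It sinks by its own weight (about 0.8 N at the stylus) as the lever's cam lets it down, onto what lies below; over nothing it stops near -0.04.
- arrest_lever (a joint): Angle of the arrest lever, rad: 0 leaning to the rear on its stop (beam arrested), 1.5 leaning to the front on its stop (beam free), upright at 0.75; swings along the comparator's x. It stays where it is left; about 1.5 N at the ball moves it. Between about 0.3 and 1.3 the beam follows the lever, so the lever's speed is the stylus's.
- lever_ball (a point): Centre of the black ball (20 mm diameter) at the end of the arrest lever, 85 mm from the lever's axis, on a rod of 8 mm diameter; nothing stands within 25 mm of its path.
- lever_axis (a point): Point on the arrest lever's axis (which runs along the comparator's y) in the plane in which the ball swings; 20 mm behind the comparator's origin, 62 mm to its right and 82 mm above the bench; axes as the comparator.
- spool_centre (a point): Centre of a solder spool standing on the bench, 54 mm diameter, 45 mm high; a bystander.
- bottle_centre (a point): Centre of a small plastic flux bottle standing on the bench, 42 mm diameter, 90 mm high; a bystander.
Things that resemble listed ones, but are neither listed nor needed, are in the scene too. What is shaped like the part that bears sink_centre but black or turquoise is not meant.

How it is judged:
On the way, in this order (a step that is already met when the one before it is completed fails the run):
1. The heat sink lies flat and lengthwise on the table, finned end to the front, the middle of its landing within 8 mm of the gauge point, let go of, with the beam still arrested (horizontal distance between landing and gauge_point below 0.008 m and z of landing in the frame of gauge_point below 0.0145 m and x of sink_centre in the frame of gauge_point below -0.02 m and angle between landing's own z axis and vertical below 0.06 rad and angle between the x axis of landing and the x axis of gauge_point, either way round below 0.2 rad and contact force between the fingers and landed_sink below 0.05 N and value of joint beam above 0.1 rad), for 0.2 s.
2. The lever is fully over to the front and the stylus rests on the landing for 1 s (value of joint arrest_lever above 1.35 rad and value of joint beam between -0.015 and 0.015 rad and contact force between beam and landed_sink above 0.2 N and contact force between the fingers and landed_sink below 0.05 N and horizontal distance between landing and gauge_point below 0.008 m), for 1 s.
At the end, for the whole second after the job is handed in: The lever is back to the rear (within 0.25 rad of its stop), the beam is arrested (above 0.1 rad), and the heat sink rests flat on the table, lengthwise within 0.2 rad, finned end to the front, the middle of its landing within 10 mm of the gauge point (value of joint arrest_lever below 0.25 rad and value of joint beam above 0.1 rad and horizontal distance between landing and gauge_point below 0.01 m and z of landing in the frame of gauge_point below 0.0145 m and x of sink_centre in the frame of gauge_point below -0.02 m and angle between landing's own z axis and vertical below 0.06 rad and angle between the x axis of landing and the x axis of gauge_point, either way round below 0.2 rad and linear speed of landed_sink below 0.02 m/s); the robot touches nothing.
It fails at once if The stylus drops or the beam is jerked (beam faster than 0.8 rad/s, about 0.1 m/s at the stylus) (velocity of joint beam above 0.8 rad/s or velocity of joint beam below -0.8 rad/s).
It fails at once if The beam is pushed by the robot instead of by its lever (more than 1 N) (contact force between any of the arm, the fingers and beam above 1 N).
It fails at once if The other heat sink, the spool or the bottle is moved more than 20 mm (distance of any of plain_centre, spool_centre, bottle_centre from where it was at the start of the episode above 0.02 m).
It also fails if it takes over 72 s, if anything falls off the work surface, if the arm or the gripper's body presses on something with over 40 N, if the wrist force passes 120 N, or if a joint passes its speed limit or range.

## Working session

There is one attempt and no reset: what is moved stays moved. The work goes in short steps, Python scripts to look and compute and a tool call to move; the robot and the scene stay as the last step left them, time stands still between calls to the robot, and variables do not carry over. Pictures are saved under pics/ and viewed, and the job is handed in when it is done.

Besides the shell and the picture viewer there is one more tool, called after "Request:" by a JSON object that holds its "op" and its "data", one argument or row to a line. jog_arm: Moves the arm, as the interface text tells. Its arguments: {"type":"object","properties":{"plan":{"type":"array","items":{"type":"array","items":{"type":"number"}}},"hand":{"type":"number"},"force":{"type":"number"}},"required":["plan"]}

```bash
mkdir -p pics
python3 - <<'E'
from workcell import *
import cv2
s=get_state();print(s)
for n in ("scene","top","wrist"):
    c=calibration(n);print(n,c)
    im=read_camera(n);cv2.imwrite(f"pics/{n}0.png",im[:,:,::-1])
E
```

```text
{'clock': 0.0, 'joint_pos': array([ 1.19938965e+00,  3.14013532e-01,  4.49537160e-02,  1.30359879e+00,
       -1.71389538e-06,  1.43122476e+00]), 'qvel': array([ 0.00134279, -0.00033252,  0.00013036, -0.00144159,  0.00073313,
       -0.00165406]), 'tau': array([ 9.62009690e-04, -4.80624390e+01,  2.98532152e+01,  1.90689712e-02,
        2.26275738e-04,  4.58361328e-06]), 'tcp_pos': array([0.13191654, 0.55912596, 0.23039108]), 'orientation': array([-2.34487010e-04,  1.15658081e-01,  9.93288649e-01, -9.01130298e-04]), 'wrist_force': array([ 0.23851782,  0.04546125, -0.53856728]), 'ft_torque': array([-0.06611002,  0.02480904, -0.01948881]), 'finger_gap': 0.08531700465549467}
scene {'K': array([[394.97744047,   0.        , 281.91472037],
       [  0.        , 394.97744047, 205.99375295],
       [  0.        ,   0.        ,   1.        ]]), 'world_to_cam': array([[-0.65688888,  0.75397849,  0.00366566,  0.34830527],
       [ 0.42860747,  0.37740676, -0.82088963, -0.12313405],
       [-0.62031657, -0.53766214, -0.57107511,  1.24516559],
       [ 0.        ,  0.        ,  0.        ,  1.    
[... 164 characters left out ...]
     ]]), 'world_to_cam': array([[ 0.00698751, -0.99997222,  0.00259685, -0.01805399],
       [-0.99632584, -0.00718366, -0.0853418 ,  0.53648964],
       [ 0.08535808, -0.00199098, -0.99634835,  1.40055139],
       [ 0.        ,  0.        ,  0.        ,  1.        ]])}
wrist {'K': array([[325.1922621 ,   0.        , 274.1060467 ],
       [  0.        , 325.1922621 , 209.09435419],
       [  0.        ,   0.        ,   1.        ]]), 'world_to_cam': array([[ 0.22978163,  0.97324107, -0.0014909 , -0.57293773],
       [ 0.9369881 , -0.22080759,  0.27073477, -0.03458852],
       [ 0.26316099, -0.06360683, -0.96265283,  0.37962617],
       [ 0.        ,  0.        ,  0.        ,  1.        ]])}
```

View pics/scene0.png

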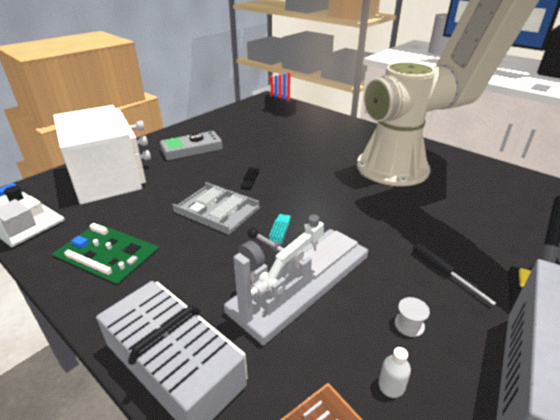

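View pics/top0.png

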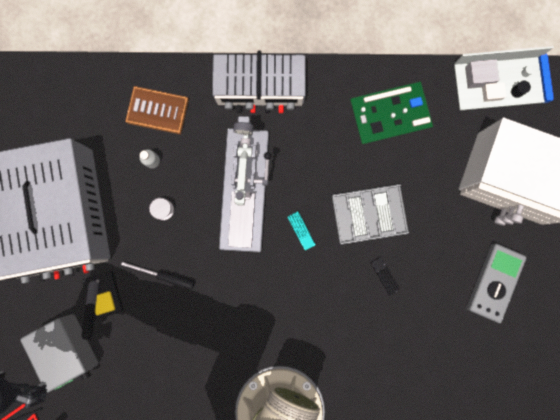

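View pics/wrist0.png

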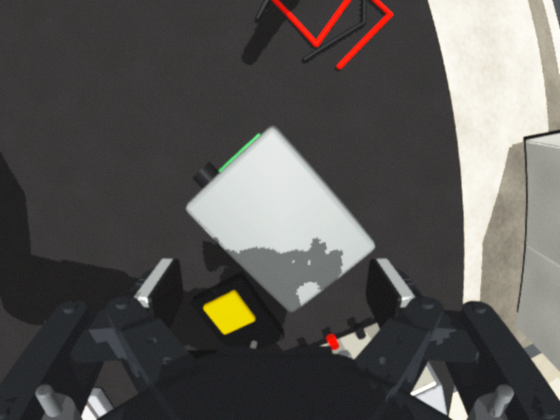

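Run:
```python
import cv2,numpy as np
a=cv2.imread("pics/top0.png")
c1=cv2.resize(a[175:255,320:420],None,fx=7,fy=7,interpolation=cv2.INTER_CUBIC)
cv2.imwrite("pics/c_tray.png",c1)
c2=cv2.resize(a[110:260,205:285],None,fx=4,fy=4,interpolation=cv2.INTER_CUBIC)
s=cv2.imread("pics/scene0.png")
c3=cv2.resize(s[170:340,165:375],None,fx=3.5,fy=3.5,interpolation=cv2.INTER_CUBIC)
cv2.imwrite("pics/c_comp.png",c2);cv2.imwrite("pics/c_scene.png",c3)
```

```text
(no output)
```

View pics/c_tray.png

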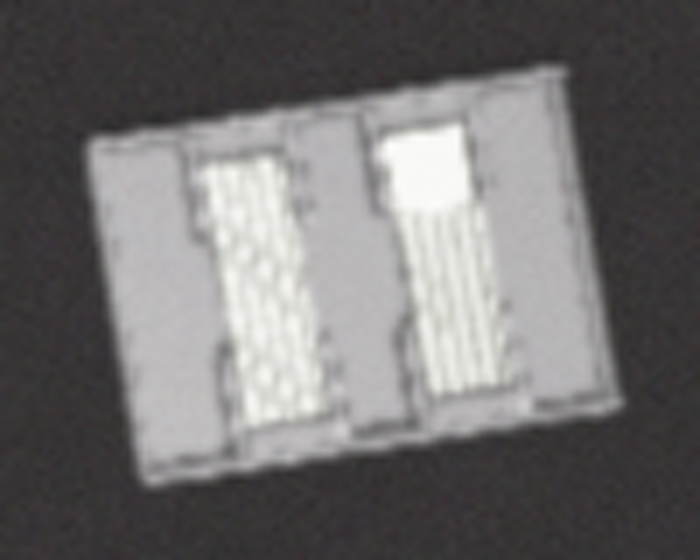

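View pics/c_comp.png

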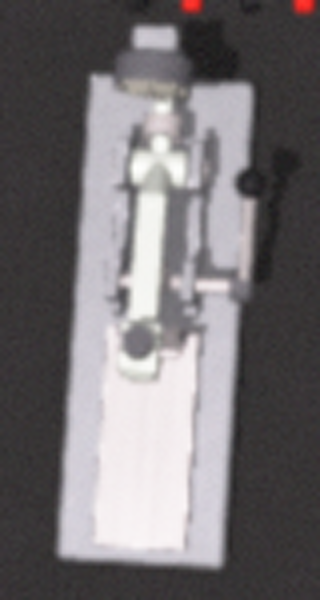

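View pics/c_scene.png

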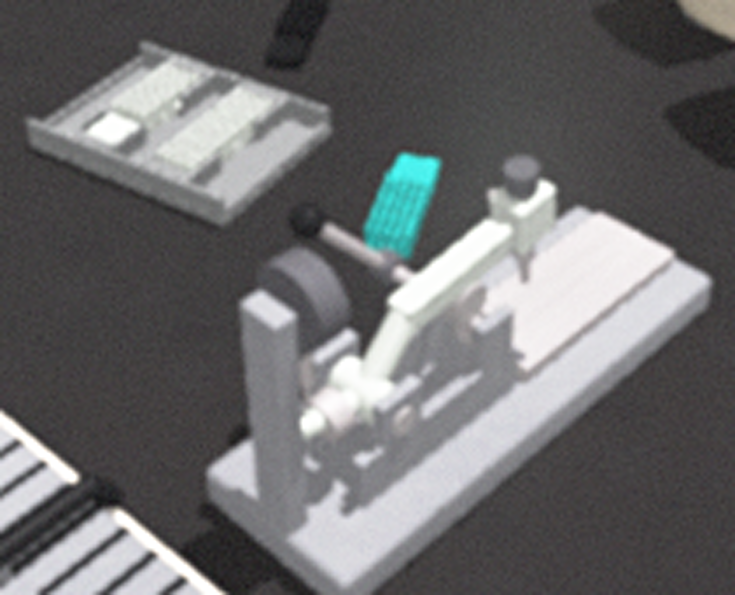

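Candidates for the gauged sink, in top view: the tray's right pocket (384,212) has a bare bright landing at its +x end. The left pocket (356,215) is finned over its full length, and the turquoise (301,230) and black (385,275) look-alikes are excluded by colour. The crop confirms the right pocket, so I'll use that one. Next I measure.

```bash
cat > h.py <<'E'
import numpy as np, cv2
from workcell import *
def ray(n,uv,C=None):
    C=C or calibration(n);K=C["K"];T=C["world_to_cam"];R=T[:3,:3];o=-R.T@T[:3,3]
    p=np.array([(uv[0]-K[0,2])/K[0,0],(uv[1]-K[1,2])/K[1,1]])
    if n=="wrist":
        r=np.linalg.norm(p);d=np.array([*(p/r*np.sin(r)),np.cos(r)]) if r>0 else np.array([0,0,1.])
    else: d=np.array([*p,1.])
    d=R.T@d;return o,d/np.linalg.norm(d)
def onz(n,uv,z,C=None):
    o,d=ray(n,uv,C);return o+d*(z-o[2])/d[2]
def proj(n,P,C=None):
    C=C or calibration(n);p=C["world_to_cam"][:3,:3]@np.asarray(P)+C["world_to_cam"][:3,3];K=C["K"]
    if n=="wrist":
        t=np.arctan2(np.hypot(p[0],p[1]),p[2]);q=p[:2]/np.hypot(p[0],p[1])*t
    else:q=p[:2]/p[2]
    return q*K[0,0]+K[:2,2]
def tri(a,b):
    (o1,d1),(o2,d2)=a,b
    t=np.linalg.lstsq(np.c_[d1,-d2],o2-o1,rcond=None)[0]
    p,q=o1+t[0]*d1,o2+t[1]*d2;return (p+q)/2,np.linalg.norm(p-q)
E
python3 - <<'E'
from h import *
import workcell;print([x for x in dir(workcell) if not x.startswith('_')])
a=cv2.imread("pics/top0.png");g=a.min(axis=2)
m=np.zeros_like(g);m[175:255,368:410]=(g[175:255,368:410]>205)*255
m=cv2.morphologyEx(m,cv2.MORPH_CLOSE,np.ones((3,3)))
n,l,st,c=cv2.connectedComponentsWithStats(m);i=1+st[1:,4].argmax();print(st[i])
pts=np.argwhere(l==i)[:,::-1].astype(np.float32)
W=np.array([onz("top",p,.024)[:2] for p in pts],np.float32)
r=cv2.minAreaRect(W);print("sink",r)
# tray
gm=((g>90)*255).astype(np.uint8);n,l,st,c=cv2.connectedComponentsWithStats(gm)
for px,z in(((330,222),.024),((340,235),.024)):
    k=l[235,345]
pts=np.argwhere(l==k)[:,::-1];W=np.array([onz("top",p,.024)[:2] for p in pts],np.float32);print("tray",cv2.minAreaRect(W),k)
# comparator base & table
k=l[240,228];pts=np.argwhere(l==k)[:,::-1];print(len(pts))
# base outline lower part
for row in(190,205,220,235,244,248,249,250,251,252,253):
    x=np.argwhere(l[row]==k).ravel();print(row,x.min() if len(x) else None,x.max() if len(x) else None)
for row in(205,215,225,235,240,244,246,248,250): print(row,g[row,215:275:1])
E
```

```text
['MotionError', 'calibration', 'get_state', 'hand_in', 'hold_point_z', 'read_camera']
[374 193  18  38 399]
sink ((0.5248167514801025, -0.2723632752895355), (0.09821931272745132, 0.03217899799346924), 12.105965614318848)Traceback (most recent call last):
  File "<stdin>", line 14, in <module>
  File "h.py", line 11, in onz
    o,d=ray(n,uv,C);return o+d*(z-o[2])/d[2]
        ~~~^^^^^^^^
  File "h.py", line 4, in ray
    C=C or calibration(n);K=C["K"];T=C["world_to_cam"];R=T[:3,:3];o=-R.T@T[:3,3]
           ~~~~~~~~~~~^^^
ValueError: time passes only in moves, steps and waits
```

```bash
cat >> h.py <<'E'
import functools
_cal=calibration
@functools.lru_cache(None)
def calibration(n): return _cal(n)
E
python3 - <<'E'
from h import *
import workcell
print(workcell.hold_point_z)
a=cv2.imread("pics/top0.png");g=a.min(axis=2)
gm=((g>90)*255).astype(np.uint8);n,l,st,c=cv2.connectedComponentsWithStats(gm)
k=l[235,345]
pts=np.argwhere(l==k)[:,::-1];W=np.array([onz("top",p,.024)[:2] for p in pts],np.float32);print("tray",cv2.minAreaRect(W),k)
k=l[240,228];print(st[k])
for row in(190,205,220,235,244,248,249,250,251,252,253):
    x=np.argwhere(l[row]==k).ravel();print(row,x.min() if len(x) else None,x.max() if len(x) else None)
for row in(205,220,235,240,244,246,248,250): print(row,g[row,215:275])
E
```

```text
0.0187
tray ((0.5181890726089478, -0.23601186275482178), (0.13583147525787354, 0.18638476729393005), 9.544275283813477) 20
[ 219  116   50  136 5334]
190 223 264
205 222 263
220 221 262
235 220 261
244 219 261
248 219 260
249 220 260
250 225 260
251 242 260
252 None None
253 None None
205 [ 48  54  54  49  50  54  78 130 183 202 201 205 202 205 202 212 229 234
 234 235 232 230 219 205 206 207 208 205 208 213 232 235 234 237 238 238
 238 239 229 180 189 199 204 204 203 204 201 181 126  58  35  48  49  53
  52  49  52  52  53  54]
220 [ 53  52  53  50  56  79 140 189 207 206 206 206 208 206 216 229 234 236
 237 235 235 234 235 236 234 233 236 235 235 232 236 235 235 237 238 238
 239 232 184 197 211 208 203 204 207 204 184 130  63  42  49  55  48  51
  50  49  48  56  54  52]
235 [ 52  48  50  56  80 142 196 212 210 207 207 206 209 219 235 239 238 239
 238 240 240 241 241 240 239 240 242 240 238 239 240 240 241 241 241 242
 235 183 195 207 208 205 206 209 208 186 132  68  42  48  48  55  52  52
  51  52  51  47  55  55]
240 [ 52  50  52  59 106 174 204 207 210 208 209 207 202 208 234 23
[... 477 characters left out ...]
03 206 202 202 203 202 208 215
 218 226 230 231 234 241 243 241 239 237 237 238 236 233 232 234 235 228
 182 191 201 205 204 205 208 208 196 154  89  42  51  52  52  50  51  53
  51  54  52  54  49  55]
248 [ 49  52  48  65 111 164 180 184 184 193 195 197 199 199 200 199 200 201
 201 200 203 204 204 204 207 207 204 201 202 202 203 199 200 203 206 204
 199 202 205 204 205 205 205 206 191 144  84  50  48  50  51  57  48  55
  52  50  53  52  53  52]
250 [ 51  50  52  53  55  64  75  73  78  90  95  96  94 100 101 103 102 105
 106 111 114 124 129 133 136 140 155 159 164 167 168 171 169 174 168 166
 172 173 179 185 185 189 190 192 177 132  74  49  51  49  54  51  50  53
  55  53  50  53  51  53]
```

Run:
```python
from h import *
C=calibration("top");T=C["world_to_cam"];print("cam",-T[:3,:3].T@T[:3,3])
a=cv2.imread("pics/top0.png");g=a.min(axis=2).astype(float)
def cross(v,t,rising):
    for i in range(len(v)-1):
        if (v[i]<t<=v[i+1]) if rising else (v[i]>=t>v[i+1]): return i+(t-v[i])/(v[i+1]-v[i])
L=[];R=[];TL=[];TR=[];F=[];TF=[]
for r in range(192,247):
    x=cross(g[r,212:240],128,1);L.append(onz("top",(212+x,r),.03)[:2])
    x=cross(g[r,250:280],128,0);R.append(onz("top",(250+x,r),.03)[:2])
for r in range(205,245):
    x=cross(g[r,224:236],220,1)
    if x: TL.append(onz("top",(224+x,r),.042)[:2])
    x=cross(g[r,240:262],215,0)
    if x: TR.append(onz("top",(240+x,r),.042)[:2])
for c in range(224,258):
    x=cross(g[240:258,c],128,0);F.append(onz("top",(c,240+x),.03)[:2])
for c in range(232,249):
    x=cross(g[236:252,c],222,0)
    if x:TF.append(onz("top",(c,236+x),.042)[:2])
def fx(P): # y=a+b x
    P=np.array(P);b,a=np.polyfit(P[:,0],P[:,1],1);b,a=np.polyfit(P[abs(P[:,1]-a-b*P[:,0])<.004][:,0],P[abs(P[:,1]-a-b*P[:,0])<.004][:,1],1);return a,b
def fy(P):
    P=np.array(P);b,a=np.polyfit(P[:,1],P[:,0],1);return a,b
for n,P in(("L",L),("R",R),("TL",TL),("TR",TR)):
    q=fx(P);print(n,q,"at x=.5:",q[0]+q[1]*.5,"deg",np.degrees(np.arctan(q[1])))
for n,P in(("F",F),("TF",TF)):
    q=fy(P);print(n,q,"at y=.07:",q[0]+q[1]*.07,"deg",-np.degrees(np.arctan(q[1])))
s=cv2.imread("pics/scene0.png")
for n,im,box in(("top",a,(262,150,272,162)),("scene",s,(243,222,262,242))):
    x0,y0,x1,y1=box;v=im[y0:y1,x0:x1].max(axis=2);print(n);print(v)
```

```text
cam [ 0.41509626 -0.01141107  1.44126894]
L (np.float64(0.1853453736506673), np.float64(-0.052563388302653134)) at x=.5: 0.15906367949934075 deg -3.008891247017445
R (np.float64(0.07690592137960922), np.float64(-0.05348058199031574)) at x=.5: 0.05016563038445135 deg -3.0612952457027824
TL (np.float64(0.16133866016301815), np.float64(-0.053824231124708626)) at x=.5: 0.13442654460066383 deg -3.0809283749981753
TR (np.float64(0.10082614306734285), np.float64(-0.05014859874066164)) at x=.5: 0.07575184369701203 deg -2.8708980116655174
F (np.float64(0.4141347630406201), np.float64(0.04868255791475108)) at y=.07: 0.41754254209465264 deg -2.7871046894702847
TF (np.float64(0.42724630741479713), np.float64(0.016763603853873085)) at y=.07: 0.42841975968456825 deg -0.960393794216487
top
[[197 195 197 192 164 100  47  51  55  53]
 [198 198 190 175 146  86  47  52  56  59]
 [199 195 170 131  92  51  37  47  48  52]
 [195 178 131  80  48  41  41  35  45  48]
 [187 155  92  48  46  50  46  39  35  41]
 [190 147  83  49  53  55  48  37  35  44]
 [187 149  80  49  55  59  48  44  39  43]
 [198 172 108
[... 1129 characters left out ...]
  50  48  56  53  54  48  47  68  92  97  79
   60]
 [ 69  67  67  63  55  44  37  44  46  46  41  44  47  52 104 152 157 136
   94]
 [ 67  67  71  65  61  52  35  42  39  37  40  41  31  66 128 184 196 186
  154]
 [ 70  65  67  67  63  63  43  36  30  36  38  37  42  86 132 173 194 203
  196]
 [ 72  64  65  65  67  60  46  48  46  36  38  44  58  88 127 148 170 180
  194]
 [ 66  67  71  69  66  65  63  55  55  52  57  54  55  73  94 117 134 152
  171]
 [ 63  63  65  70  65  67  68  74  61  64  59  66  64  63  69  83 105 127
  147]
 [ 64  61  61  68  66  81  87  92  85  80  69  61  68  66  62  60  72  89
  110]
 [ 66  67  74  82  93 111 118 122 118 117  97  80  69  65  68  62  63  69
   79]]
```

Run:
```python
from h import *
print("ball proj",proj("top",(.6537,.0345,.144)),proj("scene",(.6537,.0345,.144)),"obs ~ top 267,155.5 scene 252.5,232.5")
print("tip",proj("scene",(.5441,.1024,.069)),"obs 315,250.9")
print(tri(ray("top",(266.8,155.3)),ray("scene",(252.2,233.0))))
e=np.array([.9986,-.0529]);
print(proj("scene",(.4193+.325*.9986,.109-.325*.0529,.03)))
```

```text
ball proj [267.08513481 154.58211117] [252.74747711 233.71564516] obs ~ top 267,155.5 scene 252.5,232.5
tip [315.11436568 250.71645198] obs 315,250.9
(array([0.65272444, 0.03411844, 0.14480228]), np.float64(0.0028127934324527204))
[242.82330353 319.27191805]
```

Request:
{"op": "jog_arm", "data": {
  "plan": [
    [0.02,-0.04,0,0,0,2.3],
    [0.02,-0.04,0,0,0,2.3],
    [0.02,-0.04,0,0,0,2.3],
    [0.02,-0.04,0,0,0,2.3],
    [0.02,-0.04,0,0,0,2.3],
    [0.02,-0.04,0,0,0,2.3],
    [0.02,-0.04,0,0,0,2.3],
    [0.02,-0.04,0,0,0,2.3],
    [0.02,-0.04,0,0,0,2.3],
    [0.02,-0.04,0,0,0,2.1]
  ],
  "hand": 0.55,
  "force": 40
}}

```text
clock: 1.15
tcp_pos: [0.3324, 0.158, 0.2314]
orientation: [0.0, -0.084, 0.996, 0.0]
wrist_force: [1.9, 0.6, 0.3]
finger_gap: 0.0467
```

Request:
{"op": "jog_arm", "data": {
  "plan": [
    [0.02,-0.043,0,0,0,0],
    [0.02,-0.043,0,0,0,0],
    [0.02,-0.043,0,0,0,0],
    [0.02,-0.043,0,0,0,0],
    [0.02,-0.043,-0.01,0,0,0],
    [0.02,-0.043,-0.015,0,0,0],
    [0.02,-0.043,-0.015,0,0,0],
    [0.02,-0.043,-0.015,0,0,0],
    [0.018,-0.043,-0.015,0,0,0],
    [0.014,-0.043,0,0,0,0]
  ]
}}

```text
clock: 2.15
tcp_pos: [0.5235, -0.2714, 0.1584]
orientation: [-0.002, -0.083, 0.997, 0.002]
wrist_force: [0.3, 0.4, -0.2]
finger_gap: 0.0469
```

Run:
```python
from h import *
import pickle
C=calibration("wrist");s=get_state();im=read_camera("wrist")
pickle.dump((C,s),open("w1.pkl","wb"))
cv2.imwrite("pics/w1.png",im[:,:,::-1]);print(s["tcp_pos"])
for P in((.524,-.271,.026),(s["tcp_pos"])):print(proj("wrist",P))
```

```text
[ 0.5234671  -0.27140115  0.15838146]
[274.93602805 201.59832781]
[275.86473925 267.2225028 ]
```

View pics/w1.png

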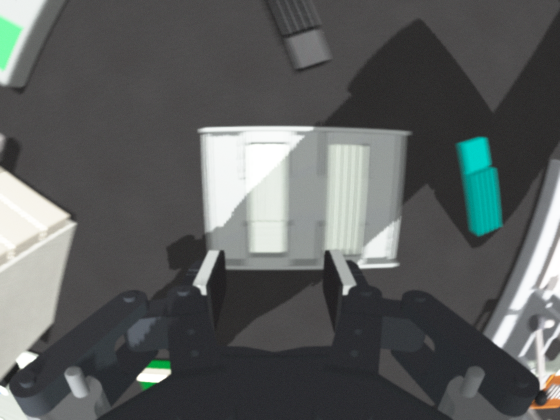

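Run:
```python
from h import *
import pickle
C,s=pickle.load(open("w1.pkl","rb"))
im=cv2.imread("pics/w1.png")
cv2.imwrite("pics/w1c.png",cv2.resize(im[115:285,190:420],None,fx=3.4,fy=3.4,interpolation=cv2.INTER_CUBIC))
for uv in((245,143),(290,143),(249,255),(289,255),(267,199)):print(uv,onz("wrist",uv,.026,C))
for uv in((201,129),(410,132),(399,265),(213,268)):print("tray",uv,onz("wrist",uv,.024,C))
```

```text
(245, 143) [ 0.4775833  -0.30450415  0.026     ]
(290, 143) [ 0.47140332 -0.26691639  0.026     ]
(249, 255) [ 0.57813716 -0.28622198  0.026     ]
(289, 255) [ 0.5720201  -0.24973491  0.026     ]
(267, 199) [ 0.52282824 -0.2782297   0.026     ]
tray (201, 129) [ 0.47119898 -0.34431877  0.024     ]
tray (410, 132) [ 0.44029018 -0.16177981  0.024     ]
tray (399, 265) [ 0.56795654 -0.13824583  0.024     ]
tray (213, 268) [ 0.59870308 -0.31850914  0.024     ]
```

View pics/w1c.png

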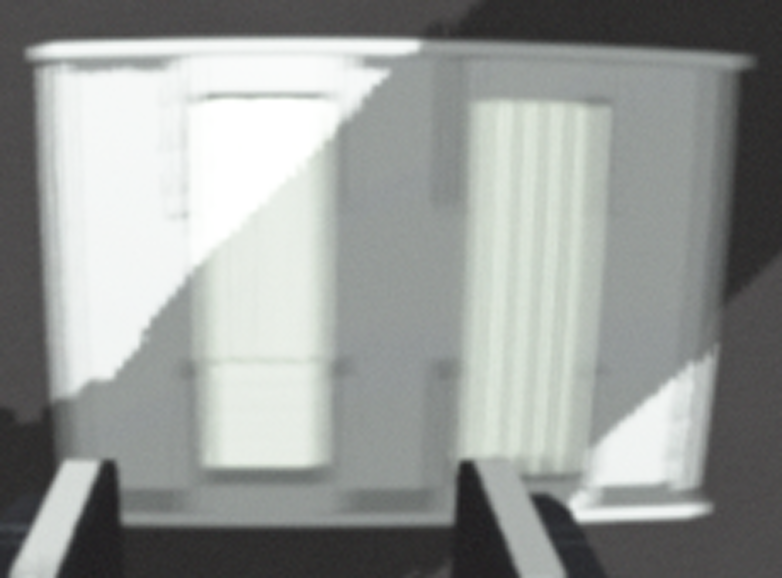

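Request:
{"op": "jog_arm", "data": {
  "plan": [
    [0.001,-0.002,-0.012,0,0,0],
    [0,0,-0.012,0,0,0],
    [0,0,-0.012,0,0,0],
    [0,0,-0.012,0,0,0],
    [0,0,-0.012,0,0,0],
    [0,0,-0.012,0,0,0],
    [0,0,-0.012,0,0,0],
    [0,0,-0.01,0,0,0],
    [0,0,0,0,0,0],
    [0,0,0,0,0,0]
  ]
}}

```text
clock: 3.2
tcp_pos: [0.5251, -0.2723, 0.0671]
orientation: [-0.0, -0.083, 0.997, 0.0]
wrist_force: [0.3, -0.8, 1.0]
finger_gap: 0.0469
```

Run:
```python
from h import *
import pickle
C=calibration("wrist");s=get_state();im=read_camera("wrist")
pickle.dump((C,s),open("w2.pkl","wb"))
cv2.imwrite("pics/w2.png",cv2.resize(im[100:400,120:430,::-1],None,fx=2,fy=2));print(s["tcp_pos"])
```

```text
[ 0.52505402 -0.27233741  0.06714649]
```

View pics/w2.png

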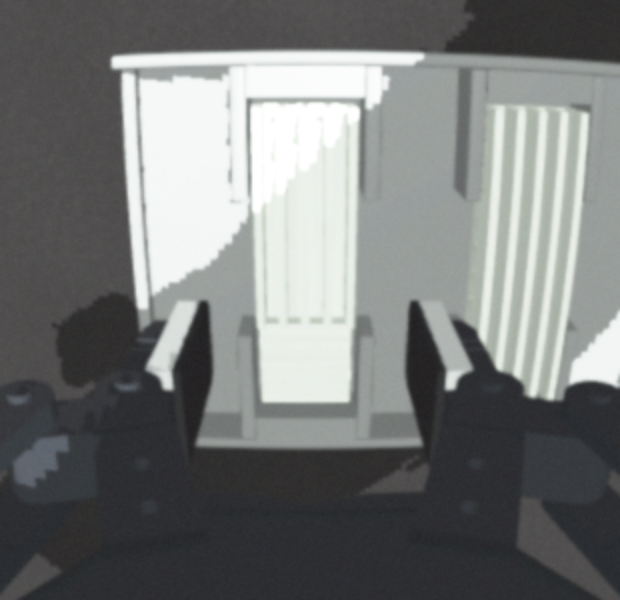

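Request:
{"op": "jog_arm", "data": {
  "plan": [
    [0,-0.001,-0.008,0,0,0],
    [0,0,-0.008,0,0,0],
    [0,0,-0.008,0,0,0],
    [0,0,-0.008,0,0,0],
    [0,0,-0.008,0,0,0],
    [0,0,-0.008,0,0,0],
    [0,0,-0.006,0,0,0],
    [0,0,-0.004,0,0,0],
    [0,0,0,0,0,0],
    [0,0,0,0,0,0]
  ]
}}

```text
clock: 4.25
tcp_pos: [0.5253, -0.2734, 0.0094]
orientation: [0.0, -0.083, 0.997, -0.0]
wrist_force: [0.5, 0.1, -0.5]
finger_gap: 0.0468
```

Request:
{"op": "jog_arm", "data": {
  "plan": [
    [0,0,0,0,0,0],
    [0,0,0,0,0,0],
    [0,0,0,0,0,0],
    [0,0,0,0,0,0],
    [0,0,0,0,0,0],
    [0,0,0,0,0,0],
    [0,0,0,0,0,0],
    [0,0,0,0,0,0],
    [0,0,0,0,0,0],
    [0,0,0,0,0,0]
  ],
  "hand": 0.2,
  "force": 40
}}

```text
clock: 5.25
tcp_pos: [0.5256, -0.2737, 0.0099]
orientation: [0.0, -0.083, 0.997, -0.0]
wrist_force: [-0.5, 0.4, 4.6]
finger_gap: 0.029
```

Request:
{"op": "jog_arm", "data": {
  "plan": [
    [0,0,0.01,0,0,0],
    [0,0,0.015,0,0,0],
    [0,0,0.02,0,0,0],
    [0,0,0.02,0,0,0],
    [0,0,0.025,0,0,0],
    [0,0,0.025,0,0,0],
    [0,0.01,0.025,0,0,0],
    [-0.002,0.02,0.02,0,0,-2],
    [-0.004,0.03,0.01,0,0,-2],
    [-0.004,0.03,0,0,0,-2]
  ]
}}

```text
clock: 6.25
tcp_pos: [0.5156, -0.1831, 0.1813]
orientation: [0.001, -0.029, 1.0, -0.001]
wrist_force: [0.3, 0.3, -1.4]
finger_gap: 0.029
```

Request:
{"op": "jog_arm", "data": {
  "plan": [
    [-0.004,0.034,0,0,0,-2],
    [-0.004,0.034,0,0,0,-2],
    [-0.004,0.034,0,0,0,-2.5],
    [-0.004,0.034,0,0,0,0],
    [-0.004,0.034,0,0,0,0],
    [-0.004,0.034,0,0,0,0],
    [-0.004,0.034,0,0,0,0],
    [-0.004,0.032,0,0,0,0],
    [-0.004,0.019,0,0,0,0],
    [-0.003,0,0,0,0,0]
  ]
}}

```text
clock: 7.25
tcp_pos: [0.4751, 0.1077, 0.1793]
orientation: [-0.001, 0.024, 1.0, 0.0]
wrist_force: [0.1, 0.7, -1.4]
finger_gap: 0.0292
```

Run:
```python
from h import *
import pickle
C=calibration("wrist");s=get_state();im=read_camera("wrist")
pickle.dump((C,s),open("w3.pkl","wb"));cv2.imwrite("pics/w3.png",im[:,:,::-1]);print(s["tcp_pos"])
```

```text
[0.475054   0.10769054 0.17930188]
```

View pics/w3.png

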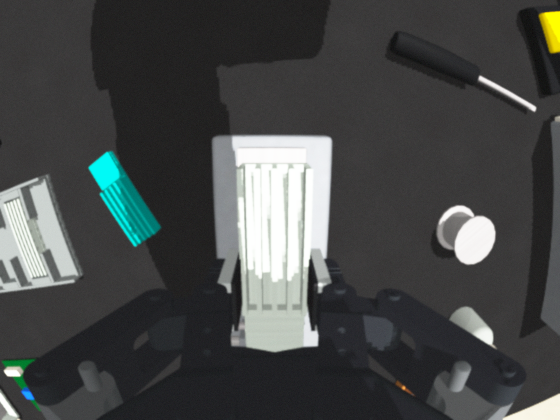

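Request:
{"op": "jog_arm", "data": {
  "plan": [
    [0.001,-0.002,-0.012,0,0,-0.3],
    [0,0,-0.015,0,0,0],
    [0,0,-0.015,0,0,0],
    [0,0,-0.015,0,0,0],
    [0,0,-0.015,0,0,0],
    [0,0,-0.015,0,0,0],
    [0,0,-0.015,0,0,0],
    [0,0,-0.013,0,0,0],
    [0,0,-0.008,0,0,0],
    [0,0,0,0,0,0]
  ]
}}

```text
clock: 8.3
tcp_pos: [0.476, 0.1026, 0.0547]
orientation: [-0.001, 0.029, 1.0, -0.0]
wrist_force: [0.2, -0.4, -0.7]
finger_gap: 0.0292
```

Request:
{"op": "jog_arm", "data": {
  "plan": [
    [0,0.001,0,0,0,0],
    [0,0.001,0,0,0,0],
    [0,0,0,0,0,0],
    [0,0,0,0,0,0],
    [0,0,0,0,0,0],
    [0,0,0,0,0,0],
    [0,0,0,0,0,0],
    [0,0,0,0,0,0],
    [0,0,0,0,0,0],
    [0,0,0,0,0,0]
  ]
}}

```text
clock: 9.3
tcp_pos: [0.4771, 0.1057, 0.0563]
orientation: [-0.0, 0.029, 1.0, 0.0]
wrist_force: [0.1, 0.8, -1.5]
finger_gap: 0.0287
```

Run:
```python
from h import *
import pickle
C=calibration("wrist");s=get_state();im=read_camera("wrist")
pickle.dump((C,s),open("w4.pkl","wb"));cv2.imwrite("pics/w4.png",im[:,:,::-1]);print(s["tcp_pos"])
im=read_camera("scene");cv2.imwrite("pics/s4.png",cv2.resize(im[150:350,165:385,::-1],None,fx=3,fy=3))
```

```text
[0.47706996 0.10567795 0.0562764 ]
```

View pics/w4.png

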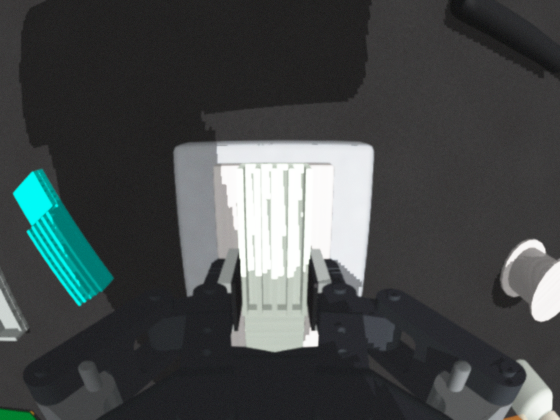

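View pics/s4.png

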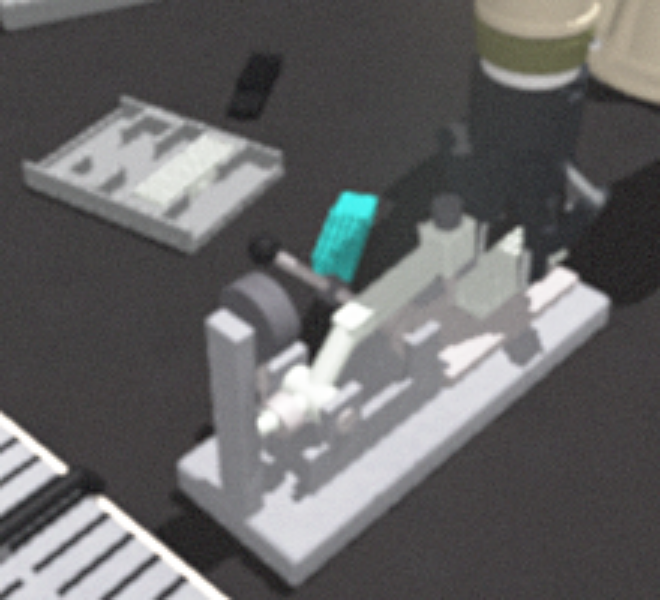

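Request:
{"op": "jog_arm", "data": {
  "plan": [
    [0,0,-0.002,0,0,0],
    [0,0,-0.002,0,0,0],
    [0,0,-0.002,0,0,0],
    [0,0,-0.002,0,0,0],
    [0,0,-0.001,0,0,0],
    [0,0,0,0,0,0],
    [0,0,0,0,0,0],
    [0,0,0,0,0,0],
    [0,0,0,0,0,0],
    [0,0,0,0,0,0]
  ]
}}

```text
clock: 10.4
tcp_pos: [0.4772, 0.1056, 0.0474]
orientation: [0.0, 0.029, 1.0, 0.0]
wrist_force: [0.3, -0.3, -0.2]
finger_gap: 0.0294
```

Request:
{"op": "jog_arm", "data": {
  "plan": [
    [0,0,-0.001,0,0,0],
    [0,0,-0.0005,0,0,0],
    [0,0,0,0,0,0],
    [0,0,0,0,0,0],
    [0,0,0,0,0,0],
    [0,0,0,0,0,0],
    [0,0,0,0,0,0],
    [0,0,0,0,0,0],
    [0,0,0,0,0,0],
    [0,0,0,0,0,0]
  ]
}}

```text
clock: 11.4
tcp_pos: [0.4772, 0.1057, 0.0459]
orientation: [0.0, 0.029, 1.0, 0.0]
wrist_force: [-2.3, -0.4, 3.1]
finger_gap: 0.0291
```

Request:
{"op": "jog_arm", "data": {
  "plan": [
    [0,0,0,0,0,0],
    [0,0,0,0,0,0],
    [0,0,0,0,0,0],
    [0,0,0,0,0,0],
    [0,0,0,0,0,0],
    [-0.007,0.0004,0,0,0,0],
    [-0.007,0.0004,0,0,0,0],
    [-0.007,0.0004,0,0,0,0],
    [-0.007,0.0003,0,0,0,0],
    [-0.005,0.0002,0,0,0,0]
  ],
  "hand": 0.5
}}

```text
clock: 12.4
tcp_pos: [0.4431, 0.1074, 0.0458]
orientation: [-0.0, 0.029, 1.0, 0.0]
wrist_force: [-0.0, -0.0, 0.0]
finger_gap: 0.0426
```

Run:
```python
from h import *
import pickle
C=calibration("wrist");s=get_state();im=read_camera("wrist")
pickle.dump((C,s),open("w5.pkl","wb"));cv2.imwrite("pics/w5.png",im[:,:,::-1]);print(s["tcp_pos"],s["finger_gap"])
im=read_camera("scene");cv2.imwrite("pics/s5.png",im[:,:,::-1])
cv2.imwrite("pics/s5c.png",cv2.resize(im[190:300,265:385,::-1],None,fx=5,fy=5))
```

```text
[0.44305424 0.10742418 0.04582034] 0.042585743492282495
```

View pics/w5.png

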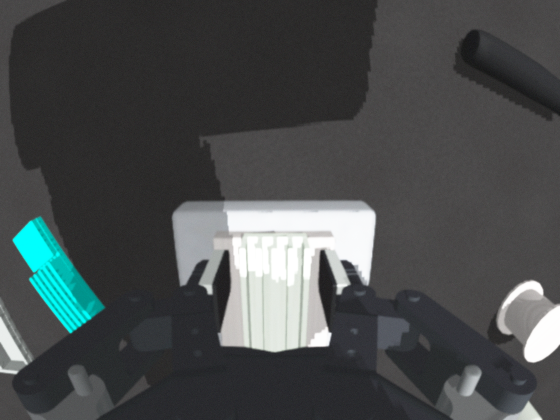

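View pics/s5c.png

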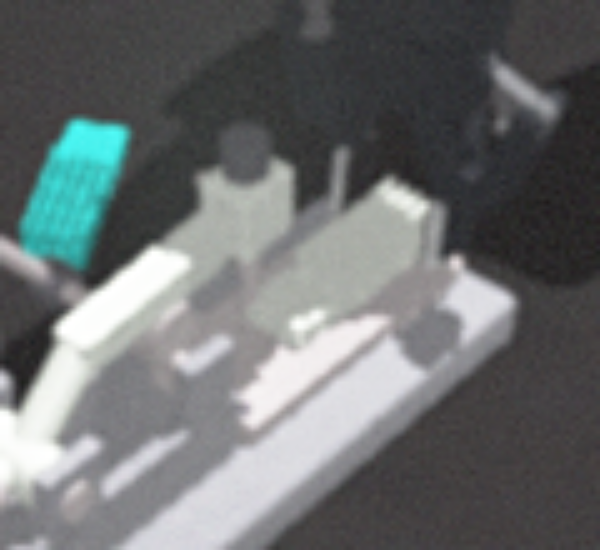

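Run:
```python
from h import *
import pickle
C,s=pickle.load(open("w5.pkl","rb"))
im=cv2.imread("pics/w5.png")
cv2.imwrite("pics/w5c.png",cv2.resize(im[190:360,190:360],None,fx=4,fy=4,interpolation=cv2.INTER_CUBIC))
print("table front",onz("wrist",(225,233.5),.042,C),onz("wrist",(325,233),.042,C))
print("base front",onz("wrist",(275,203),.03,C))
print("sink front top",onz("wrist",(244,235),.062,C),onz("wrist",(306,235),.062,C))
```

```text
table front [0.42576682 0.0834325  0.042     ] [0.42829092 0.13190166 0.042     ]
base front [0.41503986 0.10837224 0.03      ]
sink front top [0.4197446  0.09503897 0.062     ] [0.42123087 0.12091939 0.062     ]
```

View pics/w5c.png

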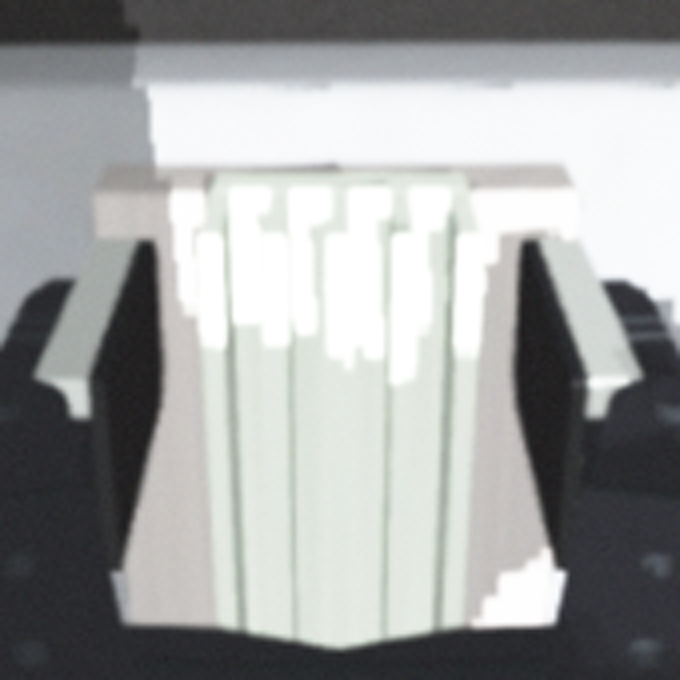

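Run:
```python
from h import *
import pickle
C,s=pickle.load(open("w5.pkl","rb"))
print("base front",onz("wrist",(275,210.5),.03,C))
print("table front",onz("wrist",(216,248.5),.042,C),onz("wrist",(332,249),.042,C))
print("sink bot",onz("wrist",(244,234),.042,C),onz("wrist",(306,234),.042,C))
print("sink top",onz("wrist",(239.5,248),.062,C),onz("wrist",(312,248),.062,C))
```

```text
base front [0.41898196 0.10814959 0.03      ]
table front [0.43343182 0.07805283 0.042     ] [0.43698368 0.13538469 0.042     ]
sink bot [0.42649466 0.09269062 0.042     ] [0.42821244 0.12260592 0.042     ]
sink top [0.42552094 0.09260012 0.062     ] [0.42729512 0.12333824 0.062     ]
```

Request:
{"op": "jog_arm", "data": {
  "plan": [
    [0,0,0,0,0,0],
    [0,0,0,0,0,0],
    [0,0,0,0,0,0],
    [0,0,0,0,0,0],
    [0,0,0,0,0,0],
    [0,0,0.0005,0,0,0],
    [0,0,0.0005,0,0,0],
    [0.003,-0.0002,0,0,0,0],
    [0.003,-0.0002,0,0,0,0],
    [0.003,-0.0002,0,0,0,0]
  ],
  "hand": 0.2
}}

```text
clock: 13.5
tcp_pos: [0.4534, 0.1067, 0.0467]
orientation: [-0.0, 0.029, 1.0, 0.0]
wrist_force: [-0.4, 0.3, -1.3]
finger_gap: 0.0289
```

Request:
{"op": "jog_arm", "data": {
  "plan": [
    [0.004,-0.0002,0,0,0,0],
    [0.004,-0.0002,0,0,0,0],
    [0.004,-0.0002,0,0,0,0],
    [0.004,-0.0002,0,0,0,0],
    [0.004,-0.0002,0,0,0,0],
    [0.003,-0.0001,0,0,0,0],
    [0,0,0,0,0,0],
    [0,0,0,0,0,0],
    [0,0,0,0,0,0],
    [0,0,0,0,0,0]
  ]
}}

```text
clock: 14.5
tcp_pos: [0.4759, 0.1057, 0.0468]
orientation: [-0.0, 0.029, 1.0, 0.0]
wrist_force: [1.5, 1.6, -1.3]
finger_gap: 0.029
```

Run:
```python
from h import *
import pickle
C=calibration("wrist");s=get_state();im=read_camera("wrist")
pickle.dump((C,s),open("w6.pkl","wb"));cv2.imwrite("pics/w6.png",im[:,:,::-1]);print(s["tcp_pos"],s["finger_gap"],s["wrist_force"])
im=im[:,:,::-1]
a=cv2.resize(im[90:360,190:360],(378,600));b=read_camera("scene")[:,:,::-1]
b=cv2.resize(b[190:300,265:350],None,fx=4.9,fy=5.4545)
cv2.imwrite("pics/j6.png",np.hstack([a,b[:600,:420]]))
```

```text
[0.47591379 0.10568669 0.04680227] 0.029002022181185676 [ 1.52387601  1.59042798 -1.29443562]
```

View pics/j6.png

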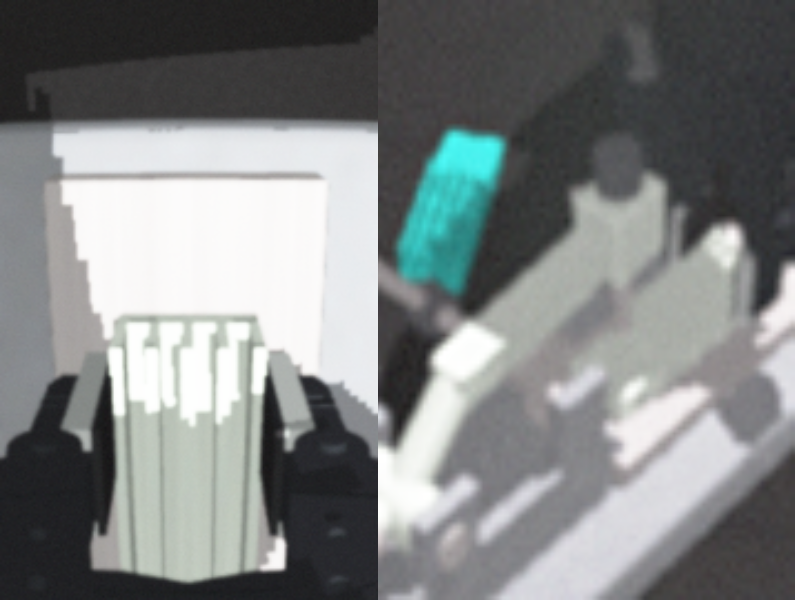

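Run:
```python
from h import *
import pickle
C,s=pickle.load(open("w6.pkl","rb"))
print("base",onz("wrist",(275,145.5),.03,C))
print("table",onz("wrist",(211,170),.042,C),onz("wrist",(336,169),.042,C))
print("sink bot",onz("wrist",(242.5,233),.042,C),onz("wrist",(306,233),.042,C))
print("sink top",onz("wrist",(239.5,246),.062,C),onz("wrist",(309.5,246),.062,C))
```

```text
base [0.41896328 0.10827513 0.03      ]
table [0.42738858 0.07789567 0.042     ] [0.43025953 0.13604528 0.042     ]
sink bot [0.45913766 0.09014173 0.042     ] [0.46090692 0.12095892 0.042     ]
sink top [0.45783941 0.09080654 0.062     ] [0.45955458 0.12063745 0.062     ]
```

Request:
{"op": "jog_arm", "data": {
  "plan": [
    [0,0,-0.0005,0,0,0],
    [0,0,-0.0003,0,0,0],
    [0,0,0,0,0,0],
    [0,0,0,0,0,0],
    [0,0,0,0,0,0],
    [0,0,0,0,0,0],
    [0,0,0,0,0,0],
    [0,0,0,0,0,0],
    [0,0,0,0,0,0],
    [0,0,0,0,0,0]
  ]
}}

```text
clock: 15.6
tcp_pos: [0.4761, 0.1057, 0.0462]
orientation: [0.0, 0.029, 1.0, 0.0]
wrist_force: [-1.6, -0.1, 4.2]
finger_gap: 0.0292
```

Request:
{"op": "jog_arm", "data": {
  "plan": [
    [0,0,0,0,0,0],
    [0,0,0,0,0,0],
    [0,0,0,0,0,0],
    [0,0,0,0,0,0],
    [0,0,0,0,0,0],
    [0,0,0,0,0,0],
    [0,0,0.01,0,0,0],
    [0,0,0.02,0,0,0],
    [0,0,0.02,0,0,0],
    [0,0,0.02,0,0,0]
  ],
  "hand": 0.5
}}

```text
clock: 16.6
tcp_pos: [0.4762, 0.1057, 0.1175]
orientation: [0.0, 0.029, 1.0, 0.0]
wrist_force: [0.4, -0.3, -0.1]
finger_gap: 0.0424
```

Request:
{"op": "jog_arm", "data": {
  "plan": [
    [-0.01,0,0.03,0,0,0],
    [-0.01,-0.02,0.035,0,0,0],
    [0,-0.03,0.035,0,0,0],
    [0,-0.04,0.03,0,0,0],
    [0,-0.04,0,0,0,0],
    [0,-0.03,0,0,0,0],
    [0,0,0,0,0,0],
    [0,0,0,0,0,0],
    [0,0,0,0,0,0],
    [0,0,0,0,0,0]
  ]
}}

```text
clock: 17.6
tcp_pos: [0.456, -0.0533, 0.2461]
orientation: [-0.0, 0.028, 1.0, 0.0]
wrist_force: [-0.8, -0.5, 0.1]
finger_gap: 0.0427
```

Run:
```python
from h import *
s=get_state();print(s["tcp_pos"],s["wrist_force"])
b=read_camera("scene")[:,:,::-1];t=read_camera("top")[:,:,::-1]
cv2.imwrite("pics/s7.png",b);cv2.imwrite("pics/t7.png",t)
b=cv2.resize(b[190:310,240:350],None,fx=5,fy=5);t=cv2.resize(t[165:265,215:285],None,fx=4,fy=6)
cv2.imwrite("pics/j7.png",np.hstack([b[:600,:520],t[:600,:280]]))
```

```text
[ 0.45596383 -0.05331488  0.24607565] [-0.83531337 -0.50975294  0.05601845]
```

View pics/j7.png

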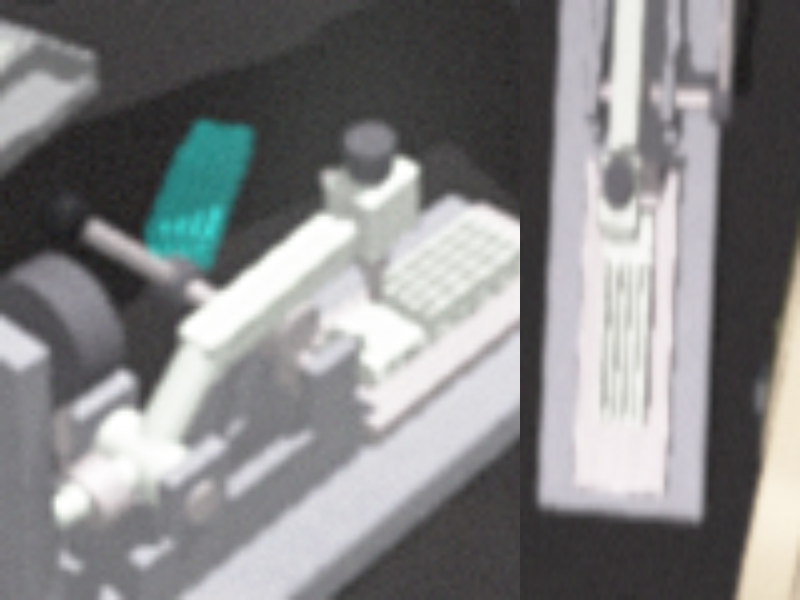

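Run:
```python
from h import *
t=cv2.imread("pics/t7.png")
cv2.imwrite("pics/t7c.png",cv2.resize(t[195:255,215:275],None,fx=10,fy=10,interpolation=cv2.INTER_CUBIC))
for c in((.5092,.1042),):
  e=np.array([.9986,-.0529]);n=np.array([.0529,.9986])
  for a,b in((-.05,.015),(-.05,-.015),(.018,.015),(.018,-.015)):
    q=proj("top",[*(np.array(c)+a*e+b*n),.062]);print(q,(q-[215,195])*10+5)
```

```text
[233.53845613 234.29089644] [190.38456133 397.90896435]
[245.14589416 234.98890222] [306.45894163 404.88902221]
[235.332299   208.06479235] [208.32299004 135.64792351]
[246.89114663 208.75843308] [323.91146626 142.58433083]
```

View pics/t7c.png

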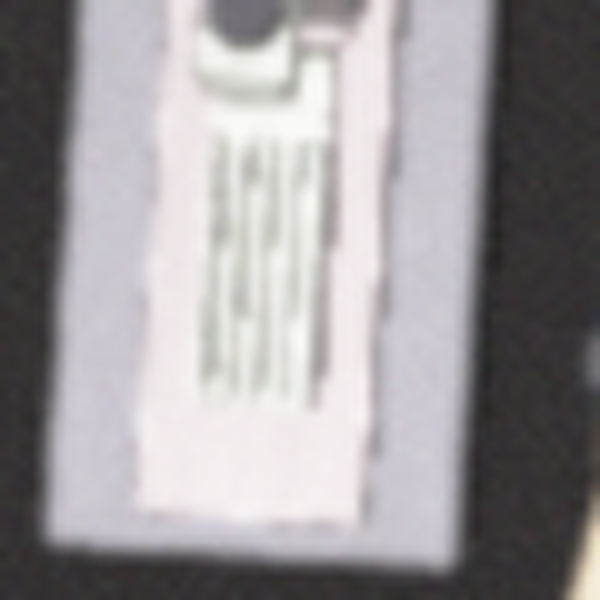

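Run:
```python
from h import *
s=get_state();print(s["joint_pos"],s["tcp_pos"])
```

```text
[-2.91747363e-01  8.45925734e-02 -2.03705654e-01  1.28270219e+00
  1.78187842e-04 -2.36224768e-01] [ 0.4560467  -0.05337287  0.2460218 ]
```

Request:
{"op": "jog_arm", "data": {
  "plan": [
    [0.02,0.009,0,0,0,8.5],
    [0.02,0.009,0,0,0,8.5],
    [0.02,0.009,0,0,0,8.5],
    [0.02,0.009,0,0,0,8.5],
    [0.02,0.009,0,0,0,8.5],
    [0.02,0.009,0,0,0,8.5],
    [0.02,0.009,0,0,0,8.5],
    [0.02,0.009,0,0,0,8.5],
    [0.02,0.009,0,0,0,8.5],
    [0.015,0.007,0,0,0,8.5]
  ],
  "hand": 0.55
}}

```text
clock: 18.7
tcp_pos: [0.652, 0.0352, 0.2455]
orientation: [-0.0, -0.657, 0.754, 0.0]
wrist_force: [0.0, -0.2, -1.0]
finger_gap: 0.0469
```

Request:
{"op": "jog_arm", "data": {
  "plan": [
    [0,0,-0.01,0,0,5],
    [0,0,-0.01,0,0,0],
    [0,0,-0.01,0,0,0],
    [0,0,-0.01,0,0,0],
    [0,0,-0.01,0,0,0],
    [0,0,0,0,0,0],
    [0,0,0,0,0,0],
    [0,0,0,0,0,0],
    [0,0,0,0,0,0],
    [0,0,0,0,0,0]
  ]
}}

```text
clock: 19.7
tcp_pos: [0.6514, 0.0336, 0.1966]
orientation: [0.0, -0.687, 0.727, -0.0]
wrist_force: [0.6, -0.1, 1.0]
finger_gap: 0.0473
```

Run:
```python
from h import *
C=calibration("wrist");s=get_state();w=read_camera("wrist");print(s["tcp_pos"],s["orientation"])
b=read_camera("scene")
print(proj("wrist",(.6535,.0343,.1445)),proj("wrist",s["tcp_pos"]))
cv2.imwrite("pics/w8.png",w[:,:,::-1]);cv2.imwrite("pics/s8.png",cv2.resize(b[100:340,150:400,::-1],None,fx=2.4,fy=2.4))
```

```text
[0.65141104 0.03359367 0.19657368] [ 2.94234373e-04 -6.86530411e-01  7.27100960e-01 -3.19908647e-04]
[269.42852928 232.48885809] [272.05629063 267.00230926]
```

View pics/w8.png

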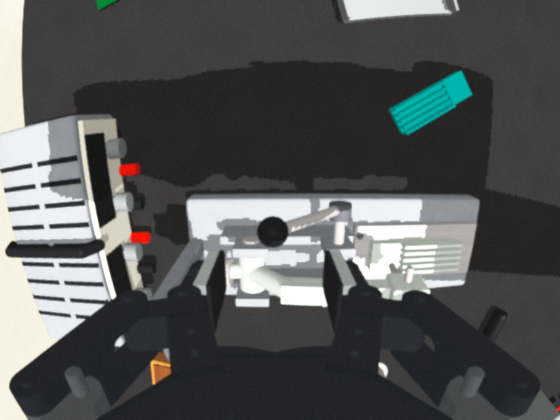

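View pics/s8.png

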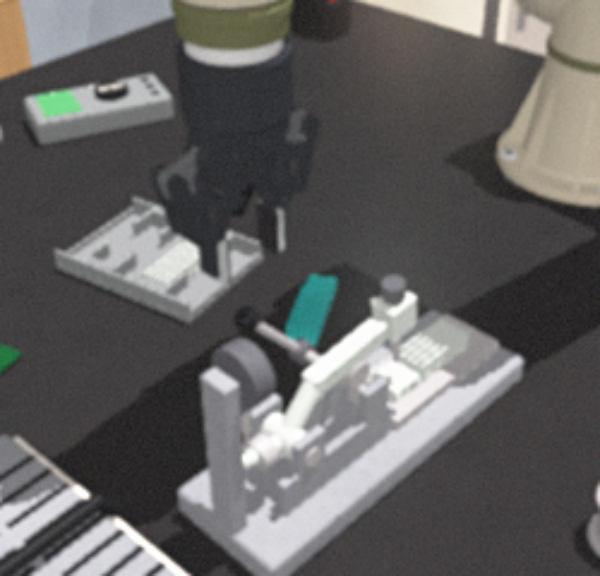

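Request:
{"op": "jog_arm", "data": {
  "plan": [
    [-0.002,0.0005,-0.008,0,0,0],
    [-0.001,0,-0.008,0,0,0],
    [0,0,-0.008,0,0,0],
    [0,0,-0.008,0,0,0],
    [0,0,-0.008,0,0,0],
    [0,0,-0.008,0,0,0],
    [0,0,-0.008,0,0,0],
    [0,0,-0.006,0,0,0],
    [0,0,0,0,0,0],
    [0,0,0,0,0,0]
  ]
}}

```text
clock: 20.8
tcp_pos: [0.6482, 0.0341, 0.134]
orientation: [-0.0, -0.687, 0.727, 0.0]
wrist_force: [-1.2, 0.1, 0.6]
finger_gap: 0.0468
```

Run:
```python
from h import *
C=calibration("wrist");s=get_state();w=read_camera("wrist");print(s["tcp_pos"],s["wrist_force"])
b=read_camera("scene")
cv2.imwrite("pics/j9.png",np.hstack([cv2.resize(w[190:370,180:380,::-1],(440,400)),cv2.resize(b[180:300,220:320,::-1],(340,400))]))
```

```text
[0.64816324 0.03412772 0.13400812] [-1.1817373   0.10639383  0.5665923 ]
```

View pics/j9.png

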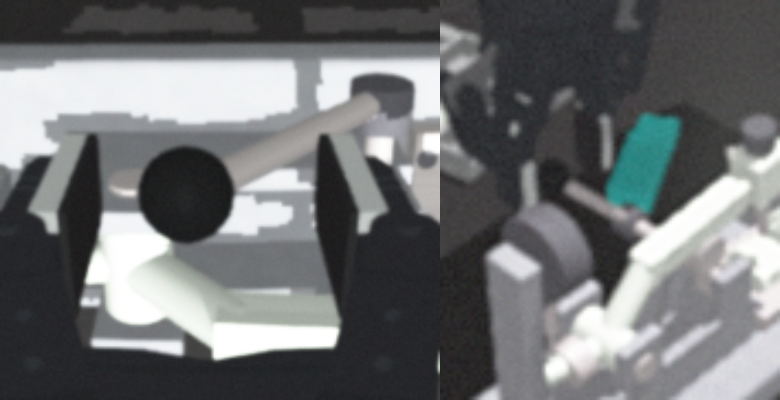

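Request:
{"op": "jog_arm", "data": {
  "plan": [
    [-0.003,0.0001,0,0,0,0],
    [-0.003,0.0002,0,0,0,0],
    [-0.003,0.0001,0,0,0,0],
    [-0.003,0.0002,0.003,0,0,0],
    [-0.003,0.0002,0.0025,0,0,0],
    [-0.003,0.0001,0.0025,0,0,0],
    [-0.003,0.0002,0.002,0,0,0],
    [-0.003,0.0002,0.002,0,0,0],
    [-0.003,0.0001,0.0015,0,0,0],
    [-0.003,0.0002,0.0015,0,0,0]
  ]
}}

```text
clock: 21.9
tcp_pos: [0.6188, 0.0356, 0.1499]
orientation: [0.001, -0.687, 0.727, -0.001]
wrist_force: [3.7, -1.5, 1.5]
finger_gap: 0.0472
```

Run:
```python
from h import *
C=calibration("wrist");s=get_state();w=read_camera("wrist");print(s["tcp_pos"],s["wrist_force"])
b=read_camera("scene")
cv2.imwrite("pics/j10.png",np.hstack([cv2.resize(w[190:370,180:380,::-1],(440,400)),cv2.resize(b[180:300,220:340,::-1],(360,400))]))
```

```text
[0.61881656 0.03562032 0.14987066] [ 3.69379102 -1.48854504  1.52189383]
```

View pics/j10.png

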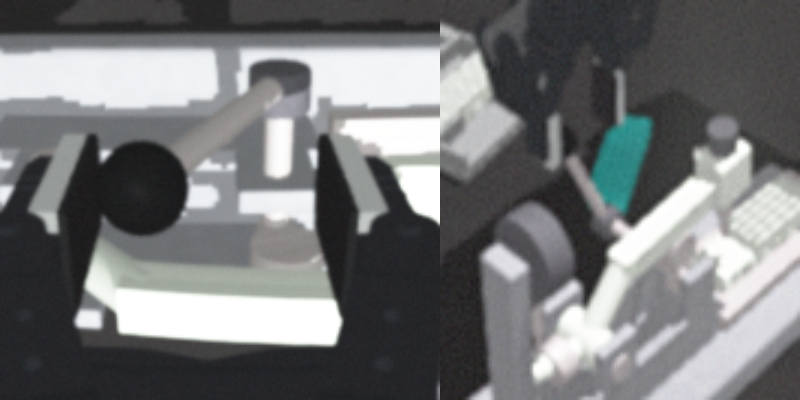

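Ball is against the rear pad and the lever is moving. I'll continue.

Request:
{"op": "jog_arm", "data": {
  "plan": [
    [-0.003,0.0001,0.0015,0,0,0],
    [-0.003,0.0002,0.0015,0,0,0],
    [-0.003,0.0001,0.001,0,0,0],
    [-0.003,0.0002,0.001,0,0,0],
    [-0.003,0.0002,0.001,0,0,0],
    [-0.003,0.0001,0.0005,0,0,0],
    [-0.003,0.0002,0.0005,0,0,0],
    [-0.003,0.0002,0,0,0,0],
    [-0.003,0.0001,0,0,0,0],
    [-0.003,0.0002,0,0,0,0]
  ]
}}

```text
clock: 23.0
tcp_pos: [0.5876, 0.0374, 0.1558]
orientation: [-0.0, -0.687, 0.727, 0.0]
wrist_force: [1.8, -0.9, 1.3]
finger_gap: 0.0471
```

Request:
{"op": "jog_arm", "data": {
  "plan": [
    [-0.003,0.0001,0,0,0,0],
    [-0.003,0.0002,0,0,0,0],
    [-0.003,0.0001,0,0,0,0],
    [-0.003,0.0002,0,0,0,0],
    [-0.003,0.0002,0,0,0,0],
    [-0.003,0.0001,-0.0005,0,0,0],
    [-0.003,0.0002,-0.0005,0,0,0],
    [-0.003,0.0002,-0.001,0,0,0],
    [-0.003,0.0001,-0.001,0,0,0],
    [-0.003,0.0002,-0.001,0,0,0]
  ]
}}

```text
clock: 24.0
tcp_pos: [0.5577, 0.039, 0.1518]
orientation: [-0.0, -0.687, 0.727, 0.0]
wrist_force: [0.9, 0.4, 0.8]
finger_gap: 0.0472
```

Request:
{"op": "jog_arm", "data": {
  "plan": [
    [-0.003,0.0001,-0.001,0,0,0],
    [-0.003,0.0002,-0.001,0,0,0],
    [-0.003,0.0001,-0.001,0,0,0],
    [-0.003,0.0002,-0.0015,0,0,0],
    [-0.003,0.0002,-0.0015,0,0,0],
    [-0.003,0.0001,-0.0015,0,0,0],
    [-0.003,0.0002,-0.002,0,0,0],
    [-0.003,0.0002,-0.002,0,0,0],
    [-0.002,0.0001,-0.002,0,0,0],
    [0,0,0,0,0,0]
  ]
}}

```text
clock: 25.0
tcp_pos: [0.5314, 0.0404, 0.1382]
orientation: [-0.0, -0.687, 0.727, 0.0]
wrist_force: [-0.3, 0.8, 1.5]
finger_gap: 0.047
```

Run:
```python
from h import *
C=calibration("wrist");s=get_state();w=read_camera("wrist");print(s["tcp_pos"],s["wrist_force"])
b=read_camera("scene")
cv2.imwrite("pics/j11.png",np.hstack([cv2.resize(w[190:370,180:380,::-1],(440,400)),cv2.resize(b[180:300,240:360,::-1],(360,400))]))
```

```text
[0.53139678 0.04041366 0.13818459] [-0.3444324   0.76192198  1.51757227]
```

View pics/j11.png

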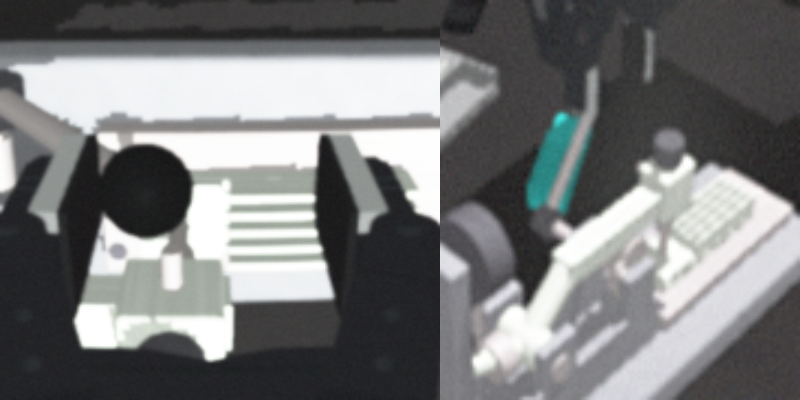

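Request:
{"op": "jog_arm", "data": {
  "plan": [
    [-0.003,0.0002,-0.002,0,0,0],
    [-0.003,0.0001,-0.002,0,0,0],
    [-0.002,0.0001,-0.001,0,0,0],
    [0,0,0,0,0,0],
    [0,0,0,0,0,0],
    [0,0,0,0,0,0],
    [0,0,0,0,0,0],
    [0,0,0,0,0,0],
    [0,0,0,0,0,0],
    [0,0,0,0,0,0]
  ]
}}

```text
clock: 26.1
tcp_pos: [0.5257, 0.0407, 0.1341]
orientation: [0.001, -0.687, 0.727, -0.001]
wrist_force: [5.4, 0.1, 0.1]
finger_gap: 0.0465
```

Request:
{"op": "jog_arm", "data": {
  "plan": [
    [0,0,0,0,0,0],
    [0,0,0,0,0,0],
    [0,0,0,0,0,0],
    [0,0,0,0,0,0],
    [0,0,0,0,0,0],
    [0,0,0,0,0,0],
    [0,0,0,0,0,0],
    [0,0,0,0,0,0],
    [0,0,0,0,0,0],
    [0,0,0,0,0,0]
  ]
}}

```text
clock: 27.1
tcp_pos: [0.5257, 0.0407, 0.1341]
orientation: [0.001, -0.687, 0.727, -0.001]
wrist_force: [5.5, -0.1, 1.0]
finger_gap: 0.0472
```

Run:
```python
from h import *
C=calibration("wrist");s=get_state();w=read_camera("wrist");print(s["tcp_pos"],s["wrist_force"])
b=read_camera("scene");cv2.imwrite("pics/s12.png",b[:,:,::-1])
cv2.imwrite("pics/j12.png",np.hstack([cv2.resize(w[190:370,180:380,::-1],(300,400)),cv2.resize(b[190:310,230:350,::-1],(480,400))]))
a=np.array([.5758,.0386])+(-.038)*np.array([.9986,-.0529]);print(a,proj("scene",(*a,.144)),proj("wrist",(*a,.144)))
print(proj("scene",(.5441,.1024,.054)))
```

```text
[0.52571464 0.04066669 0.13414909] [ 5.49866917 -0.09769984  0.97481852]
[0.5378532 0.0406102] [294.70266961 208.20100163] [245.58210267 277.28342189]
[314.74185864 256.1686655 ]
```

View pics/j12.png

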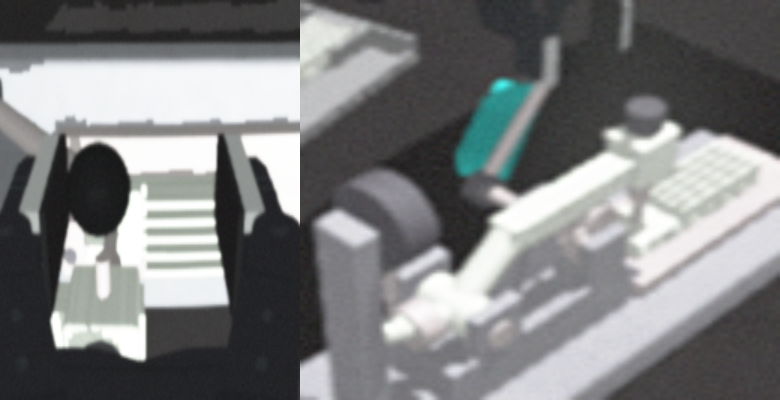

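Request:
{"op": "jog_arm", "data": {
  "plan": [
    [0.002,0,0,0,0,0],
    [0.004,-0.0002,0,0,0,0],
    [0.004,-0.0002,0,0,0,0],
    [0.004,-0.0002,0,0,0,0],
    [0.004,-0.0002,0,0,0,0],
    [0.004,-0.0002,0,0,0,0],
    [0.004,-0.0002,0.002,0,0,0],
    [0.004,-0.0002,0.003,0,0,0],
    [0.004,-0.0002,0.003,0,0,0],
    [0.004,-0.0002,0.003,0,0,0]
  ]
}}

```text
clock: 28.2
tcp_pos: [0.5611, 0.0389, 0.1447]
orientation: [-0.001, -0.687, 0.727, 0.001]
wrist_force: [-6.0, -0.6, 3.7]
finger_gap: 0.0469
```

Request:
{"op": "jog_arm", "data": {
  "plan": [
    [0.004,-0.0002,0.002,0,0,0],
    [0.004,-0.0002,0.002,0,0,0],
    [0.004,-0.0002,0.002,0,0,0],
    [0.004,-0.0002,0.0015,0,0,0],
    [0.004,-0.0002,0.0015,0,0,0],
    [0.004,-0.0002,0.001,0,0,0],
    [0.004,-0.0002,0.0005,0,0,0],
    [0.004,-0.0002,0.0005,0,0,0],
    [0.004,-0.0002,0,0,0,0],
    [0.004,-0.0002,0,0,0,0]
  ]
}}

```text
clock: 29.2
tcp_pos: [0.6026, 0.0369, 0.1554]
orientation: [0.0, -0.687, 0.727, -0.0]
wrist_force: [-2.2, -0.6, 1.9]
finger_gap: 0.0471
```

Request:
{"op": "jog_arm", "data": {
  "plan": [
    [0.004,-0.0002,0,0,0,0],
    [0.004,-0.0002,0,0,0,0],
    [0.004,-0.0002,0,0,0,0],
    [0.004,-0.0002,-0.0005,0,0,0],
    [0.004,-0.0002,-0.0005,0,0,0],
    [0.004,-0.0002,-0.001,0,0,0],
    [0.004,-0.0002,-0.001,0,0,0],
    [0.004,-0.0002,-0.0015,0,0,0],
    [0.004,-0.0002,-0.0015,0,0,0],
    [0.004,-0.0002,-0.002,0,0,0]
  ]
}}

```text
clock: 30.2
tcp_pos: [0.6425, 0.035, 0.1474]
orientation: [0.0, -0.687, 0.727, 0.0]
wrist_force: [-1.7, 0.1, 1.1]
finger_gap: 0.0469
```

Request:
{"op": "jog_arm", "data": {
  "plan": [
    [0.003,-0.0002,-0.002,0,0,0],
    [0.003,-0.0002,-0.002,0,0,0],
    [0.003,-0.0001,-0.002,0,0,0],
    [0.003,-0.0002,-0.002,0,0,0],
    [0.003,-0.0001,-0.002,0,0,0],
    [0.003,-0.0002,-0.002,0,0,0],
    [0.003,-0.0002,-0.002,0,0,0],
    [0.002,-0.0001,0,0,0,0],
    [0,0,0,0,0,0],
    [0,0,0,0,0,0]
  ]
}}

```text
clock: 31.2
tcp_pos: [0.6649, 0.0337, 0.1331]
orientation: [-0.0, -0.687, 0.727, 0.0]
wrist_force: [-0.5, 0.5, 0.0]
finger_gap: 0.0471
```

Run:
```python
from h import *
C=calibration("wrist");s=get_state();w=read_camera("wrist");print(s["tcp_pos"],s["wrist_force"])
b=read_camera("scene");cv2.imwrite("pics/s13.png",b[:,:,::-1])
cv2.imwrite("pics/j13.png",np.hstack([cv2.resize(w[190:370,180:380,::-1],(300,400)),cv2.resize(b[190:310,230:350,::-1],(480,400))]))
```

```text
[0.66492712 0.03370018 0.13312315] [-0.45579189  0.47682404  0.03715711]
```

View pics/j13.png

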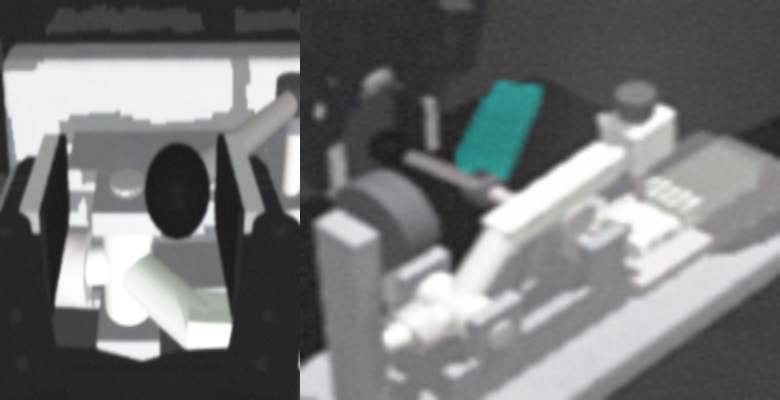

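Request:
{"op": "jog_arm", "data": {
  "plan": [
    [0.002,-0.0001,0,0,0,0],
    [0.002,-0.0001,0,0,0,0],
    [0.001,0,0,0,0,0],
    [0,0,0,0,0,0],
    [0,0,0,0,0,0],
    [0,0,0,0,0,0],
    [0,0,0,0,0,0],
    [0,0,0,0,0,0],
    [0,0,0,0,0,0],
    [0,0,0,0,0,0]
  ]
}}

```text
clock: 32.3
tcp_pos: [0.6674, 0.0337, 0.1328]
orientation: [-0.002, -0.687, 0.727, 0.002]
wrist_force: [-7.1, 0.6, 3.3]
finger_gap: 0.0471
```

Request:
{"op": "jog_arm", "data": {
  "plan": [
    [-0.003,0,0,0,0,0],
    [-0.004,0,0,0,0,0],
    [-0.004,0,0,0,0,0],
    [-0.003,0,0.003,0,0,0],
    [0,0,0.01,0,0,0],
    [0,0,0.015,0,0,0],
    [0,0,0.02,0,0,0],
    [0,0,0.02,0,0,0],
    [0,0,0.02,0,0,0],
    [0,0,0.02,0,0,0]
  ]
}}

```text
clock: 33.3
tcp_pos: [0.6565, 0.0334, 0.2435]
orientation: [0.001, -0.687, 0.727, -0.001]
wrist_force: [0.4, 0.1, -0.1]
finger_gap: 0.047
```

Request:
{"op": "jog_arm", "data": {
  "plan": [
    [-0.01,-0.03,0.01,0,0,0],
    [-0.01,-0.03,0,0,0,0],
    [-0.01,-0.03,0,0,0,0],
    [-0.01,-0.03,0,0,0,0],
    [-0.01,-0.02,0,0,0,0],
    [0,0,0,0,0,0],
    [0,0,0,0,0,0],
    [0,0,0,0,0,0],
    [0,0,0,0,0,0],
    [0,0,0,0,0,0]
  ]
}}

```text
clock: 34.3
tcp_pos: [0.6064, -0.1057, 0.2515]
orientation: [-0.0, -0.687, 0.727, 0.0]
wrist_force: [0.7, 0.3, 0.1]
finger_gap: 0.0467
```

Run:
```python
from h import *
s=get_state();print(s["clock"],s["tcp_pos"],s["wrist_force"])
b=read_camera("scene")[:,:,::-1];t=read_camera("top")[:,:,::-1]
cv2.imwrite("pics/s14.png",b);cv2.imwrite("pics/t14.png",t)
cv2.imwrite("pics/j14.png",np.hstack([cv2.resize(b[190:310,230:350],(480,480)),cv2.resize(t[110:260,210:290],(256,480))]))
for n in("s","t"):
    p=cv2.imread(f"pics/{n}7.png").astype(int);q=cv2.imread(f"pics/{n}14.png").astype(int)
    if n=="s": print("tip region diff",abs(p-q)[225:275,300:335].mean(), "ball",abs(p-q)[222:242,243:262].mean())
    for nm,(x0,y0,x1,y1) in {"spool":(148,195,176,222),"bottle":(138,146,162,170),"tray":(330,183,412,245)}.items():
        if n=="t": print(nm,abs(cv2.imread("pics/top0.png").astype(int)-q)[y0:y1,x0:x1].mean())
```

```text
34.3 [ 0.60643383 -0.10565716  0.25149947] [0.74316895 0.29791515 0.08943667]
tip region diff 8.361333333333333 ball 9.176315789473684
spool 5.072751322751323
bottle 4.65162037037037
tray 38.60910044584317
```

View pics/j14.png

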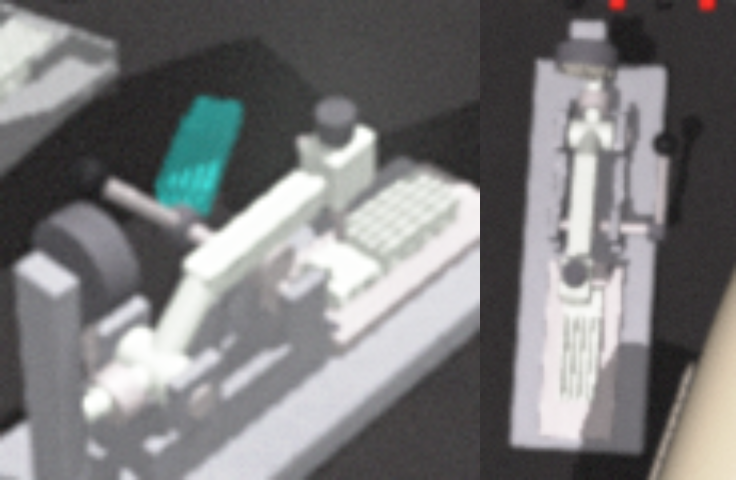

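View pics/t14.png

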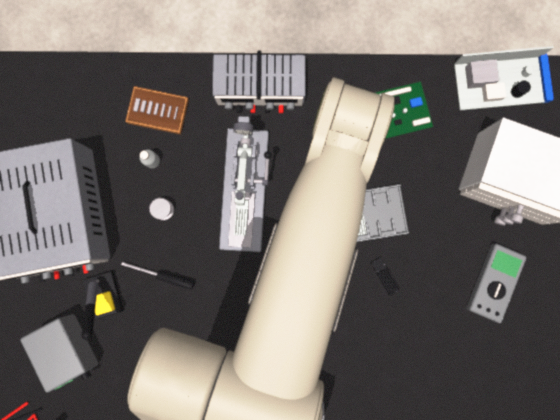

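Run:
```python
from workcell import *
print(hand_in())
```

```text
the job is handed in; nothing more can be done
None
```

I gauged the heat sink with the landing and left it on the comparator's table with the beam arrested. The job was handed in at about 34 s of the 72 s allowed; no verdict is reported.

- **Placing:** I took the sink by its middle from the tray's right pocket and set it down at the front of the table. I then regripped it by its finned end and slid it about 33 mm under the raised stylus. Wrist-camera edges put the landing within about 1 mm of the gauge point, and the top view agreed to about 1 mm.
- **Gauging:** I let go and backed the hand off before touching the lever. With the ball between the open fingers, I pushed the lever to its front stop at about 30 mm/s, reading 5.5 N there. I waited about 1.7 s with the stylus visibly on the landing, then pushed it back to its rear stop at up to 40 mm/s, reading about 7 N there.
- **Last checks:** The final pictures show the ball back where it started, the stylus off the landing, the sink flat and in place, and the hand well clear of everything. The spool and bottle look unmoved.

- **Not confirmed:** In the last top view the arm hid part of the tray, so I saw the other heat sink undisturbed only in earlier scene views.
- **Disagreement:** Over the tray, the wrist camera read about 5 mm off the top view in y. I used a value between the two, and the close view before gripping showed the jaws centred to within 2 mm. Over the comparator the cameras agreed.

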